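# Lock the screen arm with a quick-release pin

## Robot

A 7-joint arm with a two-finger parallel gripper is mounted at the origin on a cart in front of the work surface, level with it; the furniture and walls round the work are solid. World frame = base frame: x ahead of the robot, y to its left, z up, the work surface at z = 0. Lengths are in mm, angles in rad, forces in N, time in s.
With the tool pointing down it reaches from about 400 to 900 mm from the base axis. Payload 5.6 kg.
Tool frame: the origin (TCP) lies midway between the tips of the shut fingers; the grasp point (between the pads) lies 19 mm behind it; z points along the fingers, y is the line along which they close (so a half turn about z gives the same grasp; the last joint's range is limited). The gripper opens to 92 mm and grips with 3 to 60 N. Pads are 20 mm wide; open, the fingers measure 128 mm over their backs; the gripper's body (75 mm by 189 mm) begins 69 mm behind the grasp point.
Start: joints at [1.108, 0.468, -0.012, 1.603, 0.006, 1.071, -0.056], TCP at [264.886, -593.586, 214.592] pointing down, gripper open.
Joint ranges: [-2.53, 2.53], [-0.31, 2.02], [-1.57, 1.55], [0.28, 2.44], [-1.29, 4.43], [0.15, 1.84], [-2.92, 2.92]. Speed limits (rad/s): [2.57, 2.57, 3.14, 3.14, 3.14, 3.14, 3.14].

## Interface

Orientations are given as a rotation vector (axis times angle).
In Python, from cell import robot, grip, kin, viewer gives the robot as it stands. Calls block until the motion is done:
- robot.movep(position, orientation): joint-space move of the TCP to a pose.
- robot.servo_line(position, feed=150, rotation=None): straight line of the TCP; rotation=None keeps the orientation; feed is the mean speed in mm/s.
- robot.goto_joints(angles): joint-space move.
- grip(opening, newtons=None): opening from 0.0 (shut) to 1.0 (fully open); newtons is the grip in N (None keeps the last); returns when the fingers have stopped.
- robot.hold(seconds).
- kin.ik(position, orientation): joint angles nearest the present ones, or None.
- robot.observe(): the state.
- viewer.read_camera(name): name is "side" or "top" or "wrist"; returns the picture (400x640x3 uint8, red, green, blue); there is no depth.
- viewer.camera_info(name): a dict with "camera_matrix" (3x3 intrinsics, pixels), "R" (3x3) and "t" (3): a world point X has camera coordinates R X + t. Camera axes: x right, y down, z forward; pixel columns grow to the right and rows downward; lengths in mm; the calibration is good to about 2 mm. A picture is of the moment at which its call begins: read the wrist's pose just before it. camera_info takes no time and is no camera call; for the wrist camera it gives the pose at the moment of the call.
A pose or a line that the arm cannot do raises robot.IKError and nothing moves.
- robot.job_done(): hands the job in; it is judged then, once.
Trained networks look in the newest picture that a camera, given by its name, has taken for a name from the list of things; names that differ only in an ending like _2 or _b are one class to them, and where a whole thing is asked for, a point or a joint stands for the part that bears it (a point fixed in the world has none). Each returns a list of dicts, best first, with "confidence" (0 to 1); they miss things now and then, are a little off and sometimes report something else, mostly with a low value. They report only what shows in the picture. A call takes as long as a camera call.
- viewer.silhouettes(name, camera): "mask" (400x640 bool, what is visible of it).
- viewer.pinpoint(name, camera): "at" ([x, y, z] in mm, in the coordinates of the camera as it stood for that picture, good to about 4 mm: a listed point, or the origin of a listed thing).
The state is a dict: "t": time; "joints": joint angles; "joint_velocities": joint speeds; "joint_torque": joint torques, N m; "tcp_pos": TCP position; "tcp_rot": TCP orientation; "contact_force": force on the tool from outside, world axes, zero at the start; "wrist_torque": the same for the moment, N m; "grip_width": opening from 0.0 (shut) to 1.0 (fully open); "grip_force": force on a finger pad.
Only numpy, scipy, OpenCV 4.12 (cv2) and the standard library are available. Lean on these libraries where they do the work, as an engineer would, in place of code of your own. Each camera call takes 0.05 s, during which the arm holds its last target. There are 200 camera calls.

## Task

Swing the arm of the inclined stand fully home against its stop so that its hole lines up with the holes in the stand's plates. Then take the quick-release pin from the wooden block with its side button squeezed in, push it through the holes until its flange is down on the upper plate, and let go so that the button springs out and the pin locks.

Things in the scene. Friction and masses are not known exactly. Their poses are not given: they have to be found in the camera images.
- stand: Fixed grey stand with a steel foot 150 x 150 mm. It carries two parallel plates, one over the other (84 x 116 mm, 8 mm thick, 16 mm apart), that lean 25 degrees toward the robot's side, each with a 21 mm hole. Origin on the table, 115 mm straight below clevis_hole. Under the lower plate is free room for the pin's nose.
- clevis_hole (a point): Centre of the hole's mouth in the top face of the stand's upper plate. z: the hole's axis, out of the top face, 25 degrees from vertical; x: in the plate, uphill, away from the robot; y: level, from the arm's pivot to the hole. The lower plate's underside is at z = -32 mm.
- pivot_bolt (a point): The swing arm's pivot: a round bolt head (about 24 mm wide) on the upper plate, at x = 0, y = -55 mm, z = 0 of clevis_hole, with the same axes. The arm turns about its z axis.
- end_post (a point): Upright black post at the free end of the steel swing arm, 18 mm in diameter, 50 mm tall, parallel to the hole's axis (its z). The point is on the post's axis, 160 mm from pivot_bolt's axis, 18 mm above the level of the upper plate's top face, 28 mm above the arm's top face, 22 mm below the post's tip. y points along the arm, outward.
- swing_arm (a joint): Angle of the swing arm (rad): 0 = home at its stop, arm along clevis_hole's y, its 23 mm hole in line with the plates' holes; grows to 0.8 as it swings downhill toward the robot (right-handed about pivot_bolt's z). Stiff: stays where left, takes about 2 N at the post. Its 12 mm thick tongue runs between the plates.
- pin_block: Fixed wooden block, 75 x 75 x 70 mm, with a wide upright bore (36 mm) in which the pin stands loosely, its flange on the block's top. Origin at the centre of its underside.
- pin_grip (a point): Centre of the pin's black handle, half-way up. The handle is 44 mm along x, 30 mm along y, 50 mm along z (z: from nose to handle). A steel button, 16 mm wide, 28 mm tall, stands 6 mm out of its +y face at this height. Gripped across y it measures 36 mm, 30 mm with the button pressed flush. When seated, this point is 31 mm above clevis_hole along the hole's z.
- pin_flange (a point): Centre of the underside of the pin's round flange (46 mm wide, 6 mm thick), 31 mm below pin_grip, same axes. From here the steel shank, 18 mm in diameter, goes 64 mm down along -z, tapering over its last 18 mm to a nose 8 mm wide. The pin weighs about 0.18 kg.
- pin_button (a joint): Travel of the pin's button (m): 0 = sprung out, about 0.006 = pressed flush, which takes about 7 N (grip with 15 N or more). Pressing draws in two catches, 35 to 43 mm below the flange, that otherwise stand out to 28 mm across and cannot pass the 21 mm holes; let go when the pin is seated, they spring out under the lower plate.

How it is judged (in metres and radians):
On the way, in this order (a step that is already met when the one before it is completed fails the run):
1. the arm is swung home against its stop (within 0.04 rad) (value of joint swing_arm below 0.04 rad), for 0.2 s.
2. the pin's nose is in the holes with the button held in (handle centre less than 60 mm above the mouth, within 8 mm of the axis, button pressed more than 4 mm) (z of pin_grip in the frame of clevis_hole below 0.06 m and x of pin_grip in the frame of clevis_hole between -0.008 and 0.008 m and y of pin_grip in the frame of clevis_hole between -0.008 and 0.008 m and value of joint pin_button above 0.004 m), for 0.1 s.
At the end, for the whole second after the job is handed in: The arm is home (within 0.08 rad, its play when pinned); the pin is through with its flange on the upper plate (handle centre 27 to 35.5 mm above the mouth, within 6 mm of its axis in x and y, in line within 0.12 rad); the button has sprung out (under 1.5 mm pressed) (value of joint swing_arm below 0.08 rad and z of pin_grip in the frame of clevis_hole between 0.027 and 0.0355 m and x of pin_grip in the frame of clevis_hole between -0.006 and 0.006 m and y of pin_grip in the frame of clevis_hole between -0.006 and 0.006 m and angle between the z axis of pin_grip and the z axis of clevis_hole, either way round below 0.12 rad and value of joint pin_button below 0.0015 m); the robot touches nothing.
It also fails if it takes over 61 s, if anything falls off the work surface, if the arm or the gripper's body presses on something with over 40 N, if the wrist force passes 120 N, or if a joint passes its speed limit or range.

## Working session

There is one attempt and no reset: what is moved stays moved. The work goes in short steps, each a Python script; the robot and the scene stay as the last script left them, time stands still between calls to the robot, and variables do not carry over. Pictures are saved under pics/ and viewed, at most 10 in all, crops included, and the job is handed in when it is done.

```bash
ls; mkdir -p pics
cat > h.py <<'E'
import numpy as np, cv2
from scipy.spatial.transform import Rotation as Rn
from cell import robot, grip, kin, viewer
def pin(name,cam,shoot=False):
    if shoot: viewer.read_camera(cam)
    i=viewer.camera_info(cam); R=np.array(i["R"]);t=np.array(i["t"])
    out=[]
    for d in viewer.pinpoint(name,cam):
        p=np.array(d["at"]); w=R.T@(p-t); q=np.array(i["camera_matrix"])@p
        out.append((round(d["confidence"],2),w.round(1).tolist(),(q[:2]/q[2]).round().tolist()))
    return out
E
python3 - <<'E'
from h import *
ims=[]
for c in ["side","top"]:
    im=viewer.read_camera(c); cv2.imwrite(f"pics/{c}0.png",im[:,:,::-1])
    for n in ["stand","clevis_hole","pivot_bolt","end_post","pin_block","pin_grip","pin_flange"]:
        print(c,n,pin(n,c)[:2])
print(robot.observe())
E
```

```text
pics
side stand [(0.72, [626.1, 24.3, 1.0], [287.0, 246.0])]
side clevis_hole [(0.74, [623.5, 15.1, 113.4], [287.0, 213.0])]
side pivot_bolt [(0.57, [634.7, -36.5, 115.0], [296.0, 198.0]), (0.16, [623.4, 13.9, 115.9], [287.0, 212.0])]
side end_post [(0.87, [543.6, 100.3, 102.4], [293.0, 255.0])]
side pin_block [(0.94, [498.1, -275.4, -2.2], [385.0, 199.0]), (0.59, [623.4, 17.6, 115.7], [286.0, 213.0])]
side pin_grip [(0.93, [498.6, -273.5, 100.2], [388.0, 171.0])]
side pin_flange [(0.6, [500.3, -278.1, 66.9], [387.0, 180.0])]
top stand [(0.62, [631.2, 19.2, 0.6], [288.0, 183.0]), (0.58, [499.4, -272.3, 1.2], [389.0, 227.0])]
top clevis_hole [(0.75, [629.9, 19.3, 116.5], [284.0, 175.0])]
top pivot_bolt [(0.8, [636.0, -34.0, 118.3], [304.0, 172.0]), (0.31, [547.0, 104.1, 104.6], [253.0, 207.0])]
top end_post [(0.68, [547.2, 102.2, 106.2], [253.0, 206.0])]
top pin_block [(0.94, [497.9, -274.6, -0.1], [390.0, 227.0])]
top pin_grip [(0.77, [495.1, -278.3, 101.2], [397.0, 224.0])]
top pin_flange [(0.6, [497.7, -278.4, 73.1], [395.0, 225.0]), (0.36, [628.0, 18.6, 0.8], [288.0, 184.0])]
{'t': 0.8, 'joints': array([ 1.10802048,  0.46745411, -0.01162882,  1.60269352,  0.00599164,
        1.07141958, -0.05630688]), 'joint_velocities': array([ 4.19178043e-06, -7.55870246e-04,  1.01382452e-03, -4.93386027e-04,
       -3.68128473e-04,  5.31057168e-04, -8.52297385e-04]), 'joint_torque': array([ 1.11461784e-03, -5.20353091e+01, -1.14466195e-02, -2.44045919e+01,
       -5.65861480e-02,  1.12571579e-02,  4.54500855e-05]), 'tcp_pos': array([ 264.8930245 , -593.58337155,  214.62486102]), 'tcp_rot': array([ 3.07260471e+00,  6.54451665e-01, -5.59207789e-06]), 'contact_force': array([ 0.89534336, -0.0611873 ,  0.47038218]), 'wrist_torque': array([-0.04227432, -0.00352901,  0.00165776]), 'grip_force': 0.0, 'grip_width': 1.001990330745565}
```

Run:
```python
import cv2,numpy as np
s=cv2.imread("pics/side0.png");t=cv2.imread("pics/top0.png")
a=cv2.resize(s[120:300,220:460],(800,600),interpolation=2)
b=cv2.resize(t[120:270,220:440],(800,545),interpolation=2)
cv2.imwrite("pics/s1.png",a);cv2.imwrite("pics/t1.png",b)
```

```text
(no output)
```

View pics/s1.png

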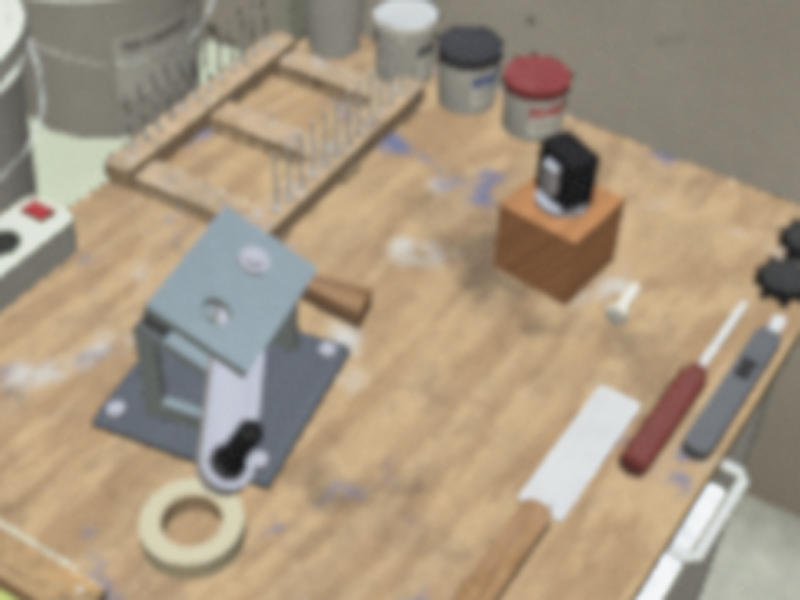

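View pics/t1.png

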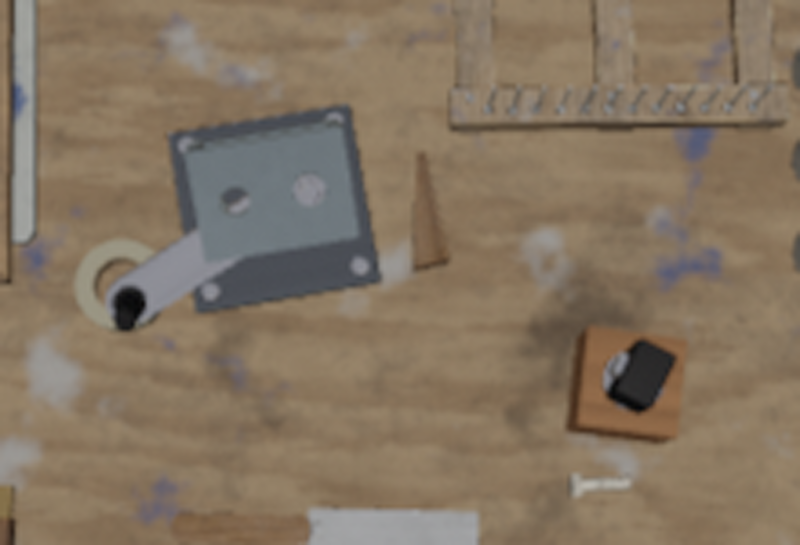

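```bash
cat >> h.py <<'E'
from scipy.optimize import least_squares
A=np.radians(25)
def frame(p):  # p=[x,y,psi,theta] -> hole point, R
    c,s=np.cos(p[2]),np.sin(p[2]); xh=np.array([c,s,0]);y=np.array([-s,c,0]);u=np.array([0,0,1.])
    return np.array([p[0],p[1],115.]),np.column_stack([np.cos(A)*xh+np.sin(A)*u,y,np.cos(A)*u-np.sin(A)*xh])
def post(p,th=None,h=18):
    th=p[3] if th is None else th
    o,R=frame(p); return o+R@np.array([-160*np.sin(th),-55+160*np.cos(th),h])
def fit(obs,p0=(627,19,.15,.42)):
    def f(p):
        o,R=frame(p); m={"clevis_hole":o,"pivot_bolt":o+R@[0,-55,0],"end_post":post(p),"stand":o*[1,1,0]}
        return np.concatenate([w*(m[n]-np.array(q)) for n,q,w in obs])
    r=least_squares(f,p0,loss="soft_l1",f_scale=5); return r.x,r.fun
def toolrot(R,a,s=1): # tool z=-R z; tool y = s*(in-plane dir at angle a from R x)
    z=-R[:,2]; y=s*(R@[np.cos(a),np.sin(a),0]); return Rn.from_matrix(np.column_stack([np.cross(y,z),y,z])).as_rotvec()
E
python3 - <<'E'
from h import *
obs=[("stand",[626.1,24.3,1],.6),("clevis_hole",[623.5,15.1,113.4],1),("pivot_bolt",[634.7,-36.5,115],1),("end_post",[543.6,100.3,102.4],1),
("stand",[631.2,19.2,.6],.6),("clevis_hole",[629.9,19.3,116.5],1),("pivot_bolt",[636,-34,118.3],1),("end_post",[547.2,102.2,106.2],1)]
p,r=fit(obs); print(p.round(3),r.round(1)); np.save("p.npy",p)
o,R=frame(p); print(post(p),post(p,0))
print("cam", viewer.camera_info("wrist"))
q0=robot.observe()["joints"]
for s in (1,-1):
  for a in (-.5,0,.2,.4,.8):
    rv=toolrot(R,a,s)
    print(s,a,[None if (q:=kin.ik(x,rv)) is None else np.round(q,2).tolist() for x in (post(p,h=150),post(p,0,h=0),o+R@[0,0,12.],o+R@[0,0,160.])])
E
```

```text
[6.26505e+02 1.95520e+01 1.53000e-01 4.18000e-01] [ 0.2 -2.8 -0.6  3.   4.5  1.6  0.2  1.7  0.   3.3 -0.7  1.5 -2.8  0.2
 -0.4 -3.4  0.3 -1.5 -1.1 -0.8 -3.3 -0.3 -2.6 -2.3]
[546.91118415  99.58553744 103.861726  ] [602.99693363 122.16852318 131.31354017]
cam {'camera_matrix': array([[284.15613791,   0.        , 316.14293788],
       [  0.        , 284.15613791, 206.26717055],
       [  0.        ,   0.        ,   1.        ]]), 'R': array([[ 4.08160224e-01, -9.12910279e-01, -2.30322961e-04],
       [-8.70985490e-01, -3.89491295e-01,  2.99467538e-01],
       [-2.73476703e-01, -1.22030129e-01, -9.54106462e-01]]), 't': array([-649.94626541,  -34.92428502,  392.26869122])}
1 -0.5 [[0.68, 0.07, -0.97, 2.23, 0.25, 0.45, -0.82], [0.06, 0.42, -0.41, 2.08, 0.78, 0.31, -1.33], [0.19, 0.39, -0.3, 2.08, 0.29, 0.26, -0.68], [0.64, 0.12, -0.72, 2.07, 0.08, 0.54, -0.47]]
1 0 [[0.67, 0.07, -0.95, 2.23, 0.25, 0.45, -0.32], [0.17, 0.45, -0.54, 2.08, 0.91, 0.36, -0.93], [0.26, 0.4, -0.38, 2.08, 0.41, 0.27, -0.28], [0.65, 0.12, -0.73, 2.07, 0.08, 0.54, 0.03]]
1 0.2 [[0.66, 0.07, -0.94, 2.23, 0.24, 0.45,
[... 686 characters left out ...]
4, 0.59, 2.4]]
-1 0 [[-0.71, -0.03, 0.43, 2.3, 0.16, 0.44, 2.88], [0.68, 0.89, -1.33, 2.05, 1.48, 0.9, 1.89], [-0.18, 0.36, 0.14, 2.1, -0.35, 0.26, -2.73], [-1.15, 0.03, 1.16, 2.16, -0.18, 0.54, -2.86]]
-1 0.2 [None, [-0.51, 0.39, 0.28, 2.12, -0.23, 0.22, -2.86], [-0.19, 0.36, 0.15, 2.11, -0.37, 0.26, -2.52], [0.37, 0.09, -0.44, 2.09, -0.0, 0.54, -2.84]]
-1 0.4 [None, [-0.54, 0.39, 0.31, 2.12, -0.29, 0.22, -2.6], [-0.16, 0.36, 0.11, 2.1, -0.32, 0.25, -2.36], [0.38, 0.09, -0.45, 2.09, -0.0, 0.54, -2.65]]
-1 0.8 [[0.6, 0.06, -0.88, 2.23, 0.23, 0.45, -2.65], [-0.39, 0.38, 0.13, 2.11, 0.02, 0.22, -2.49], [-0.0, 0.37, -0.07, 2.09, -0.05, 0.25, -2.21], [0.42, 0.09, -0.49, 2.08, 0.01, 0.54, -2.26]]
```

Run:
```python
from h import *
p=np.load("p.npy"); o,R=frame(p)
rv=toolrot(R,.2)
robot.movep(post(p,h=140),rv)
im=viewer.read_camera("wrist"); cv2.imwrite("pics/w1.png",im[:,:,::-1])
for n in ["stand","clevis_hole","pivot_bolt","end_post"]: print(n,pin(n,"wrist")[:2])
s=robot.observe(); print(s["t"],s["tcp_pos"],post(p,h=140),s["contact_force"])
```

```text
stand [(0.57, [627.1, 22.2, 4.5], [317.0, 235.0])]
clevis_hole [(0.85, [627.7, 18.8, 114.7], [354.0, 276.0])]
pivot_bolt [(0.69, [638.6, -31.8, 113.6], [346.0, 310.0])]
end_post [(0.73, [544.6, 97.7, 99.6], [313.0, 200.0])]
3.6 [496.10581397  91.4736309  214.42643232] [495.95308783  91.73397531 214.43127601] [ 0.2649516  -1.10664915  0.1779113 ]
```

View pics/w1.png

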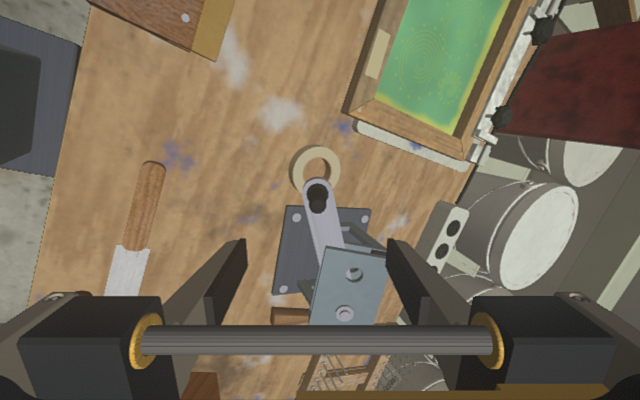

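Run:
```python
from h import *
obs=[("stand",[626.1,24.3,1],.6),("clevis_hole",[623.5,15.1,113.4],1),("pivot_bolt",[634.7,-36.5,115],1),("end_post",[543.6,100.3,102.4],1),
("stand",[631.2,19.2,.6],.6),("clevis_hole",[629.9,19.3,116.5],1),("pivot_bolt",[636,-34,118.3],1),("end_post",[547.2,102.2,106.2],1),
("clevis_hole",[627.7,18.8,114.7],1.5),("pivot_bolt",[638.6,-31.8,113.6],1.5),("end_post",[544.6,97.7,99.6],1.5)]
p,r=fit(obs); print(p.round(3)); np.save("p.npy",p)
o,R=frame(p); rv=toolrot(R,.2)
grip(.7)
robot.movep(post(p,h=60),rv)
robot.servo_line(post(p,h=3),feed=80)
grip(0,20); s=robot.observe(); print(s["grip_width"]*92,s["contact_force"],s["t"])
if 14<s["grip_width"]*92<22:
    x0=s["tcp_pos"]
    for th in list(np.arange(p[3],.06,-.06))+[.06,.03,.015,0,-.015,-.03,-.045]:
        robot.servo_line(post(p,th,h=3),feed=80)
        s=robot.observe(); f=R.T@s["contact_force"]; print(round(th,3),f.round(1),s["t"])
        if np.linalg.norm(f[:2])>25 and th<.1: break
```

```text
[6.2779e+02 2.0175e+01 1.5300e-01 4.4100e-01]
17.32791999684254 [ 1.3351111  -0.27395339  0.5742524 ] 6.375
0.441 [ 1.5 -0.8  0.6] 6.625
0.381 [-0.6 -1.2  2.5] 6.8917
0.321 [0.  0.9 3. ] 7.1583
0.261 [-1.2  2.7  1.5] 7.425
0.201 [-1.5  3.8  1. ] 7.6917
0.141 [-0.7  4.5 -2.6] 7.9583
0.081 [-1.3  4.  -2.1] 8.225
0.06 [-3.4  4.8 -2.4] 8.475
0.03 [-2.5  4.1 -2.9] 8.725
0.015 [-3.8  3.4 -3.1] 8.975
0 [-5.   3.3 -1.9] 9.225
-0.015 [-9.7  4.5  3.5] 9.475
-0.03 [-14.4   4.8   9.8] 9.725
-0.045 [-19.3   5.8  14.1] 9.975
```

Run:
```python
from h import *
p=np.load("p.npy"); o,R=frame(p)
robot.hold(.1)
robot.servo_line(post(p,-.005,h=3),feed=80)
grip(.6)
robot.servo_line(post(p,-.005,h=70),feed=150)
print(robot.observe()["t"])
rv=toolrot(R,.2)
robot.movep(o+R@[0,0,110.],rv)
im=viewer.read_camera("wrist"); np.save("w2.npy",im)
i=viewer.camera_info("wrist"); np.savez("w2i.npz",**{k:np.array(v) for k,v in i.items() if k in("camera_matrix","R","t")})
for n in ["clevis_hole","pivot_bolt","end_post"]: print(n,pin(n,"wrist")[:2])
c=cv2.resize(im[100:340,160:480,::-1],(800,600),interpolation=2); cv2.imwrite("pics/w2.png",c)
def px(X):
    q=np.array(i["camera_matrix"])@(np.array(i["R"])@X+np.array(i["t"])); return (q[:2]/q[2]).round(1)
print(px(o),px(o+R@[0,-55,0]),px(post(p,0,h=40)),robot.observe()["t"])
```

```text
11.625
clevis_hole [(0.77, [632.2, 20.8, 114.4], [321.0, 205.0])]
pivot_bolt [(0.71, [636.7, -25.8, 117.1], [310.0, 247.0])]
end_post [(0.72, [599.4, 121.6, 128.3], [335.0, 97.0])]
[317.2 204.7] [307.1 252.2] [344.   94.4] 12.3583
```

View pics/w2.png

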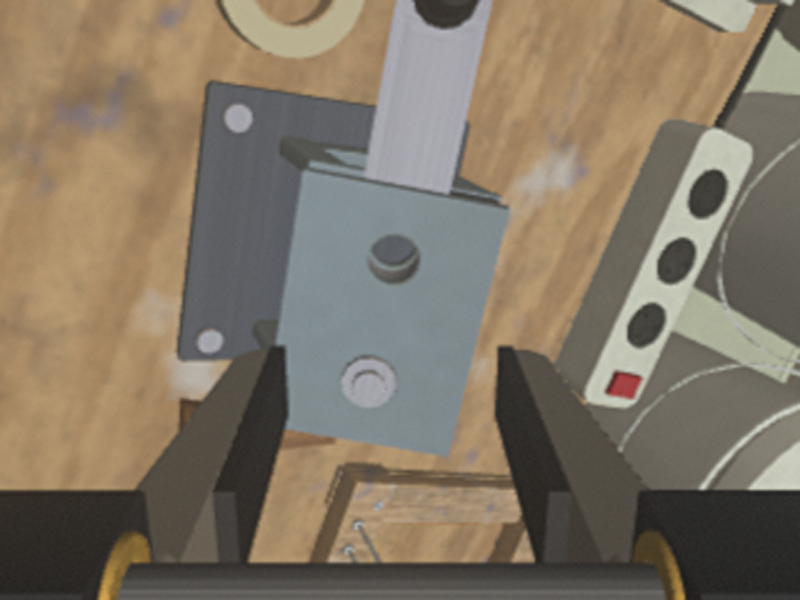

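Run:
```python
from h import *
p=np.load("p.npy"); o,R=frame(p); p[:2]+=(R@[0,1.,0])[:2]; np.save("p.npy",p)
I=np.eye(3)
best=None
for s in (1,-1):
    rv=toolrot(I,1.05,s); q=kin.ik([498,-276,240],rv); print(s,q)
    if q is not None and (best is None or abs(q[6])<abs(best[1][6])): best=(rv,q)
robot.movep([498,-276,240],best[0])
im=viewer.read_camera("wrist")
i=viewer.camera_info("wrist")
for n in ["pin_grip","pin_flange","pin_block"]: print(n,pin(n,"wrist")[:2])
m=viewer.silhouettes("pin_grip","wrist"); print([(d["confidence"],d["mask"].sum()) for d in m])
cv2.imwrite("pics/w3.png",cv2.resize(im[100:340,160:480,::-1],(800,600),interpolation=2))
def px(X):
    q=np.array(i["camera_matrix"])@(np.array(i["R"])@X+np.array(i["t"])); return (q[:2]/q[2]).round(1)
# predicted handle top corners for yaw -30deg
for yaw in (-30,):
    c,s=np.cos(np.radians(yaw)),np.sin(np.radians(yaw))
    for a,b in((22,15),(22,-15),(-22,-15),(-22,15)):
        print(((px(np.array([498+a*c-b*s,-276+a*s+b*c,126]))-[160,100])*2.5).round())
np.savez("w3i.npz",K=i["camera_matrix"],R=i["R"],t=i["t"]); print(robot.observe()["t"])
```

```text
1 [ 1.24279338  0.55348865 -1.08934345  1.72939748  0.52650719  1.18670533
  1.05831027]
-1 [ 0.70520517  0.33154161 -0.31980517  1.76131433  0.11709526  1.06733405
 -1.74654626]
pin_grip [(0.72, [498.9, -276.0, 102.3], [315.0, 198.0])]
pin_flange [(0.97, [494.9, -272.8, 68.8], [316.0, 187.0])]
pin_block [(0.65, [492.0, -276.9, 0.0], [313.0, 175.0])]
[(0.75, np.int64(1523))]
[421. 308.]
[351. 308.]
[350. 207.]
[423. 208.]
13.7583
```

View pics/w3.png

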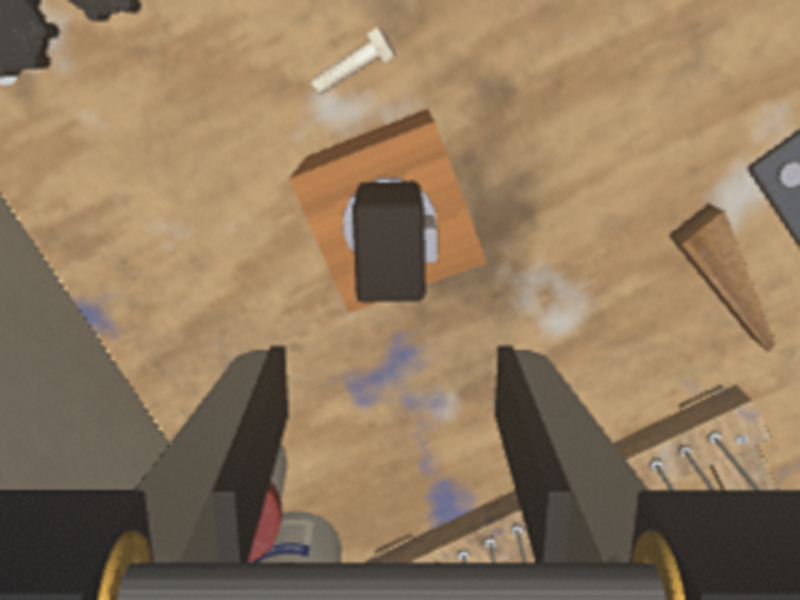

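Run:
```python
from h import *
p=np.load("p.npy"); o,R=frame(p); I=np.eye(3); rv=toolrot(I,1.05,1)
P=np.array([497.0,-273.7])
grip(.8)
robot.movep([*P,170],rv)
robot.servo_line([*P,83],feed=100)
s=robot.observe(); print(s["contact_force"])
grip(0,40); robot.hold(.2); s=robot.observe(); w=s["grip_width"]*92; print(w,s["grip_force"],s["contact_force"],s["t"])
if 27<w<34:
    robot.servo_line([*P,240],feed=200)
    s=robot.observe(); print(s["grip_width"]*92,s["contact_force"])
    for a in (.2,):
        print(kin.ik(o+R@[0,0,170.],toolrot(R,a)))
    robot.movep(o+R@[0,0,150.],toolrot(R,.2))
    im=viewer.read_camera("wrist"); cv2.imwrite("pics/w4.png",cv2.resize(im[100:340,160:480,::-1],(800,600),interpolation=2))
    for n in ["pin_grip","pin_flange","clevis_hole"]:
        print(n,[(c,(R.T@(np.array(w)-o)).round(1),u) for c,w,u in pin(n,"wrist")[:2]])
    viewer.read_camera("side")
    for n in ["pin_grip","pin_flange"]:
        print(n,[(c,(R.T@(np.array(w)-o)).round(1),u) for c,w,u in pin(n,"side")[:2]])
    s=robot.observe();print(s["t"],s["grip_width"]*92,R.T@(s["tcp_pos"]-o),kin.ik(o+R@[0,0,13.],toolrot(R,.2)))
```

```text
[-0.52777221 -0.01165492 -0.08033969]
29.8918287310116 39.9433621019125 [-2.7888645  -2.3480442   3.89815934] 16.5417
29.872739203083718 [ 0.92336002 -0.02547914 -2.40346757]
[ 1.02170622  0.19216247 -1.15315134  2.05497013  0.26891446  0.5833511
  0.07438803]
pin_grip [(0.96, array([  2.7,  -1.8, 168.9]), [321.0, 269.0])]
pin_flange []
clevis_hole [(0.67, array([ 1.5, -1.7, -0.6]), [318.0, 195.0])]
pin_grip [(0.88, array([ -1.9,  -0.5, 167.2]), [311.0, 170.0])]
pin_flange [(0.64, array([ -2.7,  -0.7, 133.8]), [305.0, 180.0]), (0.48, array([ -50.1,   -1.5, -101.4]), [288.0, 245.0])]
18.9417 29.83830449440058 [-3.26431020e-02 -4.96919062e-01  1.49865934e+02] [ 0.50541639  0.46967553 -0.69158944  2.05995854  0.79845439  0.36029496
 -0.41855401]
```

View pics/w4.png

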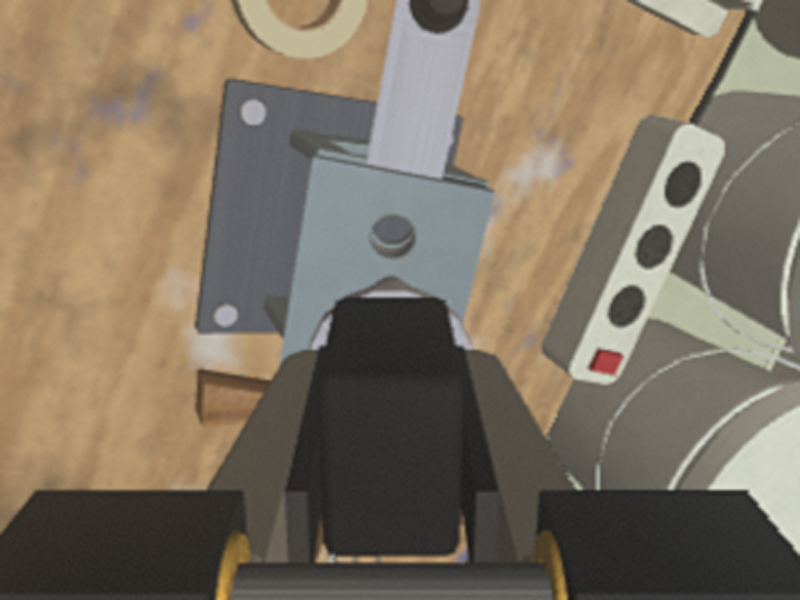

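Run:
```python
from h import *
p=np.load("p.npy"); o,R=frame(p)
i=viewer.camera_info("wrist")
T=Rn.from_rotvec(robot.observe()["tcp_rot"]).as_matrix(); c=robot.observe()["tcp_pos"]
for d in(-22,22):
    X=c+T@[d,0,-43.]; q=i["camera_matrix"]@(i["R"]@X+i["t"]); print(d,((q[:2]/q[2]-[160,100])*2.5).round())
def F():
    s=robot.observe(); return (R.T@s["contact_force"]).round(1),(R.T@(s["tcp_pos"]-o)).round(1),s["grip_width"]*92,s["t"]
robot.servo_line(o+R@[0,0,82.],feed=120); print(F())
for h in (72,66,60,54,48,42,36,30,24,18):
    robot.servo_line(o+R@[0,0,float(h)],feed=60); f=F(); print(h,*f)
    if np.abs(f[0]).max()>22: print("STOP"); break
```

```text
-22 [392. 563.]
22 [392. 378.]
(array([-2.1,  0.9, -1.3]), array([ 0.4,  0.4, 82.3]), 29.804639069340134, 19.6583)
72 [-0.5 -0.8 -1.8] [ 0.1 -0.2 72.3] 29.933076277529835 19.975
66 [-0.3 -0.2 -1.5] [-0.1 -0.  66.1] 29.92176514000843 20.225
60 [-1.2 -0.5 -0.8] [-0.2  0.  59.9] 29.897307832064843 20.475
54 [-0.8 -1.  -1.9] [-0.3 -0.2 53.8] 29.838296692835485 20.725
48 [-1.5 -1.9 -2.8] [-0.3 -0.2 47.7] 29.869858300146 20.975
42 [-0.8 -1.2 -1.6] [-0.2 -0.1 41.8] 30.011145607276777 21.225
36 [-0.6 -1.  -2.3] [-0.2 -0.1 35.8] 30.128174313782967 21.475
30 [-0.8 -1.3 -2. ] [-0.2 -0.1 29.8] 29.665963864307134 21.725
24 [-0.8 -2.5 -3.1] [-0.1 -0.1 23.8] 30.027379756922524 21.975
18 [-0.4 -2.3 -3.3] [-0.1 -0.1 17.8] 29.90178669306114 22.225
```

Run:
```python
from h import *
p=np.load("p.npy"); o,R=frame(p)
def F():
    s=robot.observe(); return (R.T@s["contact_force"]).round(1),(R.T@(s["tcp_pos"]-o)).round(1),s["grip_width"]*92,s["t"]
for h in np.arange(16,6,-1.):
    robot.servo_line(o+R@[0,0,h],feed=30); f=F(); print(h,*f)
    if f[0][2]>10: break
robot.hold(.2); print(F())
im=viewer.read_camera("side"); cv2.imwrite("pics/s5.png",cv2.resize(im[150:300,220:420,::-1],(800,600),interpolation=2))
for n in ["pin_grip","pin_flange"]:
    print(n,[(c,(R.T@(np.array(w)-o)).round(1),u) for c,w,u in pin(n,"side")[:1]])
```

```text
16.0 [-0.9 -2.5 -3.1] [ 0.1 -0.1 16. ] 29.77693889919692 22.475
15.0 [-0.6 -2.3 -1.5] [ 0.1 -0.1 15. ] 29.961358049845366 22.725
14.0 [-0.2 -2.1 -2.5] [ 0.1 -0.1 14. ] 29.51525667171308 22.975
13.0 [-1.  -3.5  4.8] [ 0.2 -0.1 13.3] 30.03772002354468 23.225
12.0 [-4.7 -3.3 20.2] [ 0.1 -0.1 13.2] 29.788463385497376 23.475
(array([-4.5, -3.7, 22.2]), array([ 0.1, -0.1, 13.2]), 29.87247985487356, 23.675)
pin_grip [(0.89, array([-1.3, -1.6, 30.5]), [289.0, 206.0])]
pin_flange []
```

View pics/s5.png

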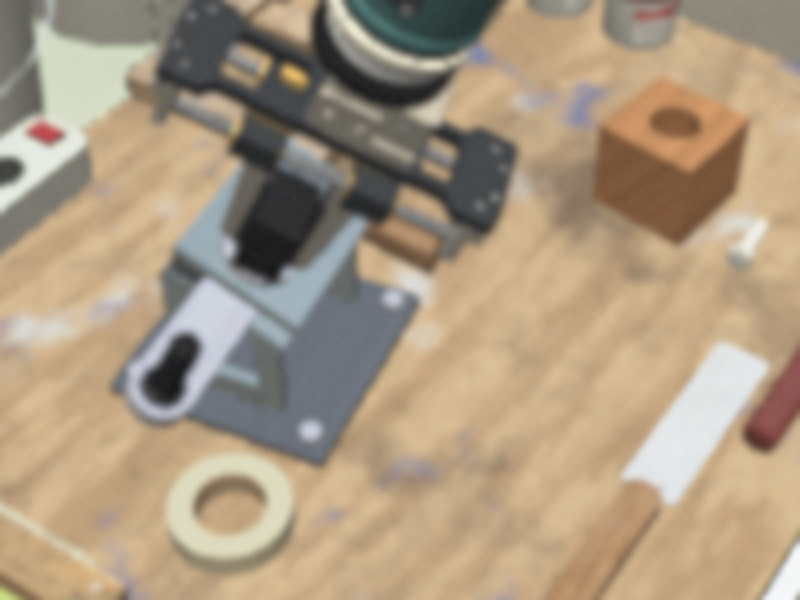

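The flange is down on the upper plate (hard contact at TCP height 13.2 mm, the seated value). In the picture the handle sits at about (275,225) in the crop and the block is empty. Next I release and retreat.

Run:
```python
from h import *
p=np.load("p.npy"); o,R=frame(p)
robot.servo_line(o+R@[0,0,12.8],feed=30)
grip(.75); robot.hold(.2)
robot.servo_line(o+R@[0,0,130.],feed=120)
im=viewer.read_camera("wrist"); cv2.imwrite("pics/w6.png",cv2.resize(im[100:340,160:480,::-1],(800,600),interpolation=2))
for c in ("wrist","side","top"):
  if c!="wrist": viewer.read_camera(c)
  for n in ["pin_grip","end_post"]:
    print(c,n,[(k,(R.T@(np.array(w)-o)).round(1),u) for k,w,u in pin(n,c)[:1]])
s=robot.observe(); print(s["t"],s["contact_force"])
```

```text
wrist pin_grip [(0.73, array([ 1. , -0.5, 32.4]), [318.0, 208.0])]
wrist end_post [(0.78, array([ -4.8, 102.7,  14.3]), [334.0, 99.0])]
side pin_grip [(0.79, array([-0. , -1.9, 32.3]), [289.0, 205.0])]
side end_post [(0.73, array([ -4.5, 103.2,  17.7]), [264.0, 241.0])]
top pin_grip [(0.52, array([ 1.4, -0.6, 32.2]), [284.0, 178.0])]
top end_post [(0.48, array([  1.8, 105.5,  18. ]), [244.0, 183.0])]
26.5667 [-0.1212263   0.37697361  1.10214243]
```

View pics/w6.png

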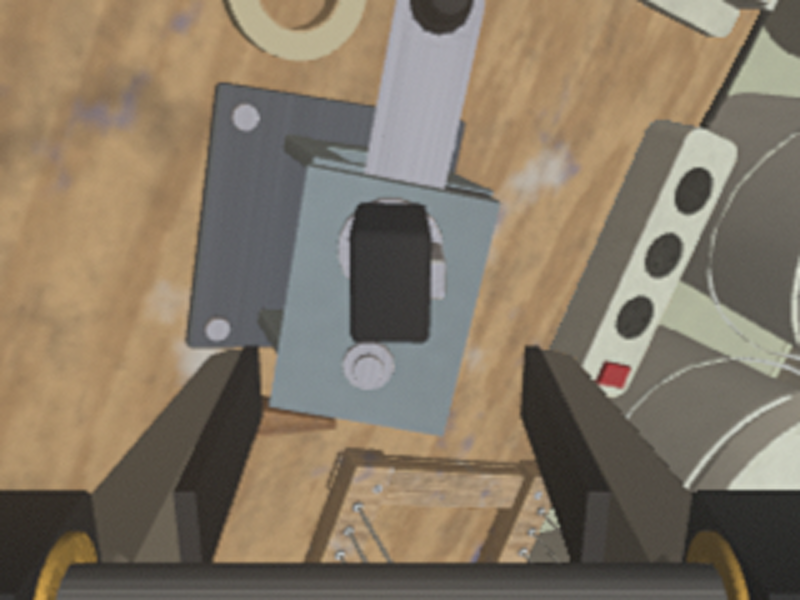

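The pin is seated with its handle at about (390,270) in the crop, and the button is sprung out at (438,280). The arm is home and the gripper is clear.

```bash
python3 -c "
from cell import robot
print(robot.job_done())"
```

```text
the job is handed in; nothing more can be done
None
```

I swung the arm home, seated the pin with its flange on the upper plate and its button sprung out, and handed the job in at about 27 s of the 61 s; the hand-in call did not report a verdict.

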